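# Show a pressure relay to the inspection camera

### The job

Lift the pressure relay out of the low-railed metal nest and show it to the inspection camera on the stand: hold it in the air with the windowed face of its white tower about 130 mm from the lens, centred in the camera's view, square to the lens and right way up as the camera sees it (the camera looks somewhat downward, so the relay must lean back to match). Do not touch the camera or its stand, and do not shift the two spare relays. Finish while still holding the relay there, motionless: do not put it down or let go.

Things in the scene. Friction and masses are not known exactly. Their poses are not given: they have to be found in the camera images.
- relay: the relay to show, loose in the nest, about 0.24 kg: black base 71 x 87 mm with a yellow front edge (-x), its top 22 mm up; a white tower x -14 to 28, y -36 to 3, z 23 to 93 mm (cap to 97), beside it a low white block x -11 to 26, y 8 to 39, z 23 to 51 mm. Origin: centre of the underside, z up. The tower's windowed face looks along -x.
- relay_grip (a point): where to grip: middle of the white tower, 80 mm above the relay's underside, at (7, -16.5, 80) mm in the relay's frame; the tower is 42 mm along x and 39 mm along y here; keep fingertips above z 55 mm to clear the low block
- relay_face (a point): centre of the tower's windowed face, at (-14, -16.5, 58) mm in the relay's frame; the face looks along the relay's -x
- relay_back (a point): centre of the plain rear face of the tower, 42 mm behind relay_face, at (28, -16.5, 58) mm in the relay's frame
- nest: fixed aluminium locating nest, a 100 x 116 mm plate 4 mm thick with four low rails to 14 mm height and open corners; the relay stands on the plate between the rails, about 5 mm of play each side, same yaw as the nest. Origin: centre of its underside.
- camera_head: grey camera head, 76 x 58 x 52 mm box with a black lens barrel, in the stiff yoke of the stand 300 mm above the surface. Origin inside, on the tilt axis. The lens looks along -x, z is the camera's up, y across. The head is pitched down by 0.15 to 0.5 rad and stays so. The lens front is 65 mm from the origin along -x.
- lens (a point): centre of the lens front, at (-65, 0, 0) mm in the camera head's frame
- camera_stand: fixed stand of the camera: round foot 110 mm across, column 18 mm thick, yoke at the top 88 mm over its knobs. Origin at the centre of the foot's underside.
- spare_a: spare relay of the same make standing on the surface about 150 mm from the nest, to the nest's +y side; leave it. Same size and frame as the relay.
- spare_b: spare relay of the same make standing on the surface about 150 mm from the nest, to the nest's -y side; leave it. Same size and frame as the relay.

How it is judged:
On the way:
1. the relay is gripped and lifted clear of the nest (contact force between the fingers and relay above 1 N and height (world z) of relay above 0.05 m and contact force between relay and nest below 0.05 N), for 0.2 s.
At the end, for the whole second after the job is handed in: relay held still in the air by the fingers, windowed face to the lens, face centre 105 to 155 mm from the lens and within 20 mm of the line of sight sideways and up-down, x and z axes within 0.2 rad of the camera's, right way up; spare relays within 20 mm of their start (contact force between the fingers and relay above 1 N and x of relay_face in the frame of camera_head between -0.22 and -0.17 m and y of relay_face in the frame of camera_head between -0.02 and 0.02 m and z of relay_face in the frame of camera_head between -0.02 and 0.02 m and x of relay_back in the frame of camera_head below -0.195 m and angle between the x axis of relay and the x axis of camera_head, either way round below 0.2 rad and angle between the z axis of relay and the z axis of camera_head, either way round below 0.2 rad and angle between relay's own z axis and vertical below 1 rad and height (world z) of relay above 0.09 m and linear speed of relay below 0.02 m/s and angular speed of relay below 0.15 rad/s and contact force between relay and nest below 0.05 N and distance of each of spare_a, spare_b from where it was at the start of the episode below 0.02 m); the arm keeps its last pose, push and grip.
It fails at once if the camera or its stand is touched by the arm, the fingers or the relay (contact force between any of the arm, the fingers, relay and camera_stand above 1 N).
It fails at once if a spare relay is shifted by more than 20 mm (distance of any of spare_a, spare_b from where it was at the start of the episode above 0.02 m).
It also fails if it takes over 32 s, if anything falls off the work surface, if the arm or the gripper's body presses on something with over 40 N, if the wrist force passes 120 N, or if a joint passes its speed limit or range.

### The arm

A 7-joint arm with a two-finger parallel gripper is mounted at the origin on the work surface; the furniture and walls round the work are solid. World frame = base frame: x ahead of the robot, y to its left, z up, the work surface at z = 0. Lengths are in m, angles in rad, forces in N, time in s.
With the tool pointing down it reaches from about 0.4 to 0.85 m from the base axis. Payload 10.4 kg.
Tool frame: the origin (TCP) lies on the centre line of the jaws, within the pads' length; the fingertips stand 14 mm ahead of it and the grasp point (between the pads) lies 5 mm behind it (manip.tip_reach is the distance from the TCP to the fingertips, in m); z points along the fingers, y is the line along which they close (so a half turn about z gives the same grasp; the last joint's range is limited). The gripper opens to 85 mm and grips with 20 to 120 N. Pads are 22 mm wide; open, the fingers measure 114 mm over their backs; the gripper's body (76 mm by 85 mm) begins 54 mm behind the grasp point. The pads swing forward as they close: fully open they stand 13 mm farther back than shut.
Start: joints at [-0.023, 0.332, -0.065, 1.46, 0.022, 1.35, -0.088], TCP at [0.625, 0, 0.245] pointing down, gripper open.
Joint ranges: [-2.6, 2.6], [-0.5, 2.12], [-1.47, 1.34], [0.16, 2.42], [-1.27, 4.41], [0.06, 2.06], [-2.6, 2.6]. Speed limits (rad/s): [2.22, 2.22, 2.79, 2.79, 3.14, 3.14, 3.14].

### API

Orientations are given as a unit quaternion [x, y, z, w].
In Python, from workcell import manip gives the robot as it stands.
- The arm moves only by the shell command python3 -m pendant 'ROWS' [FORCE]. ROWS is JSON, a list of rows, each a list of 7 numbers: the shift along the tool's x, y, z in units of 50 mm (1.0 is 50 mm), then the turn, a rotation vector about the tool's x, y, z in units of 8 degrees (1.0 is 8 degrees), then the opening, from -1 (shut) to 1 (fully open), so that 0 is half open. In form: [[dx, dy, dz, ax, ay, az, jaw], ...]. A call has exactly 10 rows; each row is the pose to reach, as a shift and turn from the pose commanded when the call began, along the tool's axes at that moment; what a row does not reach only later rows make up. A row lasts 1/8 s, in which the tool goes at most 62.5 mm and 10.7 degrees, less where a joint would pass 70% of its speed; a pose out of reach is approached as far as the arm can. A call with a gripper value outside its range is refused whole. The fingers move at their own pace and stop on an object; FORCE is the grip in N (left out, the last holds). Time passes only in rows, so rows that repeat a pose let the fingers close, or fill a call up. It gives the time, the measured TCP pose, the force, the opening and the grip force at its end, in the units of the state.
- manip.get_obs(): the state, without advancing time (a new reading comes with each control period).
- manip.camera(name): name is "scene" or "side" or "wrist"; returns (picture, depth): 420x560x3 uint8, red, green, blue; 420x560 float32, m along the optical axis (not along the pixel's ray), 0 where there is no reading.
- manip.get_calibration(name): a dict with "fx", "fy", "cx", "cy" (pixels), "xyz" and "orientation" of the camera in the world. Camera axes: x right, y up, looking along -z (the intrinsics and any distortion apply to the point x, -y, -z); pixel columns grow to the right and rows downward; lengths in m; the calibration is good to about 2 mm. A picture is of the moment at which its call begins: read the wrist's pose just before it. get_calibration takes no time and is no camera call; for the wrist camera it gives the pose at the moment of the call.
- manip.hand_in(): hands the job in; it is judged then, once.
Trained networks look in the newest picture that a camera, given by its name, has taken for a name from the list of things; names that differ only in an ending like _2 or _b are one class to them, and where a whole thing is asked for, a point or a joint stands for the part that bears it (a point fixed in the world has none). Each returns a list of dicts, best first, with "p" (0 to 1); they miss things now and then, are a little off and sometimes report something else, mostly with a low value. They report only what shows in the picture. A call takes as long as a camera call.
- manip.find_in(thing, camera): "box" ([left, top, right, bottom] in pixels, round what is visible of it).
- manip.trace(thing, camera): "pixels" (420x560 bool, what is visible of it) and "box" ([left, top, right, bottom] in pixels, round what is visible of it).
- manip.tip_of(thing, camera): "pixel" ([column, row] in pixels: a listed point, or the origin of a listed thing).
The state is a dict: "clock": time; "joint_pos": joint angles; "joint_velocities": joint speeds; "tau": joint torques, N m; "position": TCP position; "ee_rot": TCP orientation; "ft_force": force on the tool from outside, world axes, zero at the start; "torque": the same for the moment, N m; "grip_width": opening from 0.0 (shut) to 1.0 (fully open); "grasp_force": force on a finger pad.
Only numpy, scipy, OpenCV 4.12 (cv2) and the standard library are available. Lean on these libraries where they do the work, as an engineer would, in place of code of your own. Each camera call takes 0.05 s, during which the arm holds its last target. There are 200 camera calls.

## Working session

There is one attempt and no reset: what is moved stays moved. The work goes in short steps, Python scripts to look and compute and a shell command to move; the robot and the scene stay as the last step left them, time stands still between calls to the robot, and variables do not carry over. Pictures are saved under pics/ and viewed, at most 10 in all, crops included, and the job is handed in when it is done.

```bash
mkdir -p pics; cat > h.py <<'E'
import numpy as np,cv2
from scipy.spatial.transform import Rotation as R
from workcell import manip
def cam(n):
    c=manip.get_calibration(n); im,d=manip.camera(n); return c,im,d
def cloud(c,d):
    v,u=np.mgrid[0:d.shape[0],0:d.shape[1]]
    P=np.stack([(u-c['cx'])/c['fx']*d,-(v-c['cy'])/c['fy']*d,-d],-1)
    return P@R.from_quat(c['orientation']).as_matrix().T+np.array(c['xyz'])
def save(n,im): cv2.imwrite('pics/'+n,im[:,:,::-1])
E
python3 - <<'E'
from h import *
np.set_printoptions(precision=3,suppress=True)
ims=[]
for n in ['scene','side']:
    c,im,d=cam(n); save(n+'0.png',im); P=cloud(c,d); np.savez(n+'0.npz',P=P,d=d,im=im)
    print(n,c['fx'],c['cx'],c['xyz'],c['orientation'],c.keys())
    for t in ['relay','nest','camera_head','camera_stand']:
        for r in manip.trace(t,n):
            m=r['pixels']&(d>0)
            if m.sum()<20: continue
            p=P[m]; print(t,round(r['p'],2),r['box'],np.percentile(p,[2,50,98],axis=0).round(3).tolist())
    for t in ['relay_grip','relay_face','relay_back','lens','camera_head','nest','camera_stand']:
        for r in manip.tip_of(t,n):
            u,v=np.round(r['pixel']).astype(int)
            print(t,round(r['p'],2),u,v,P[min(v,419),min(u,559)])
E
```

```text
scene 402.3489554549981 275.3692114383449 [-0.063 -0.897  0.698] [ 0.514 -0.157 -0.231  0.811] dict_keys(['fx', 'fy', 'cx', 'cy', 'xyz', 'orientation'])
relay 0.56 [227.1, 203.9, 255.7, 234.7] [[0.495, 0.211, 0.006], [0.531, 0.235, 0.045], [0.58, 0.292, 0.098]]
nest 0.74 [203.2, 194.6, 227.2, 225.9] [[0.453, 0.348, -0.002], [0.484, 0.366, 0.037], [0.534, 0.469, 0.094]]
nest 0.5 [218.2, 224.7, 260.6, 239.9] [[0.476, 0.189, -0.003], [0.512, 0.221, 0.006], [0.599, 0.295, 0.016]]
camera_head 0.96 [317.4, 197.8, 375.0, 231.2] [[0.489, -0.347, 0.145], [0.508, -0.315, 0.311], [0.77, 0.008, 0.338]]
camera_stand 0.71 [314.2, 197.6, 372.9, 329.2] [[0.475, -0.344, 0.006], [0.514, -0.3, 0.243], [0.565, -0.24, 0.336]]
relay_grip 0.86 246 212 [0.541 0.225 0.086]
relay_face 0.59 238 219 [0.52  0.247 0.055]
relay_back 0.56 251 216 [0.565 0.232 0.061]
lens 0.85 325 213 [ 0.489 -0.256  0.296]
camera_head 0.61 346 215 [ 0.502 -0.312  0.311]
nest 0.69 240 229 [0.518 0.229 0.023]
nest 0.56 323 210 [ 0.492 -0.245  0.298]
nest 0.19 247 210 [0.545 0.225 0.093]
camera_stand 0.61 333 315 [ 0.508 -0.295  0.018
[... 257 characters left out ...]
1]]
nest 0.77 [257.9, 294.7, 300.4, 330.6] [[0.477, 0.214, 0.001], [0.562, 0.28, 0.008], [0.598, 0.328, 0.019]]
camera_head 0.79 [285.4, 118.6, 304.9, 148.5] [[0.49, -0.32, 0.272], [0.52, -0.263, 0.316], [0.558, -0.222, 0.341]]
camera_stand 0.86 [276.6, 115.3, 308.7, 209.3] [[0.482, -0.464, -0.001], [0.524, -0.276, 0.21], [0.571, -0.225, 0.339]]
relay_grip 0.65 273 287 [0.545 0.266 0.1  ]
relay_face 0.58 282 290 [0.527 0.175 0.001]
relay_back 0.61 268 292 [0.558 0.27  0.084]
lens 0.74 301 142 [ 0.495 -0.229  0.293]
camera_head 0.76 296 131 [ 0.514 -0.26   0.319]
camera_head 0.64 266 289 [0.565 0.257 0.082]
nest 0.96 280 311 [0.523 0.294 0.039]
camera_stand 0.73 292 202 [ 0.523 -0.271  0.022]
```

```bash
python3 - <<'E'
from h import *
a=cv2.imread('pics/scene0.png')[150:350,170:420]; b=cv2.imread('pics/side0.png')[100:350,220:340]
a=cv2.resize(a,None,fx=2,fy=2,interpolation=2); b=cv2.resize(b,None,fx=2.3,fy=2.3,interpolation=2)
o=np.zeros((580,780,3),np.uint8); o[:400,:500]=a; o[:575,502:778]=b; cv2.imwrite('pics/c0.png',o)
E
```

```text
(no output)
```

View pics/c0.png

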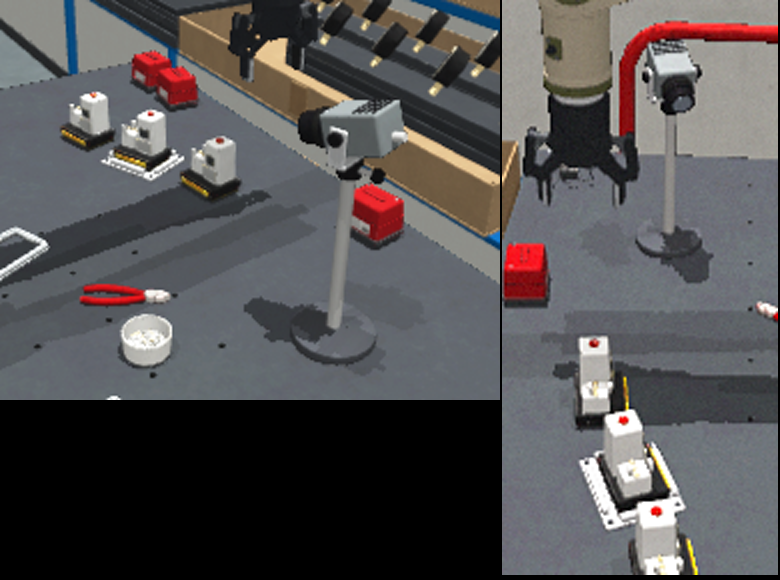

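The crop shows the relay in the nest between two spares (scene ≈(240,220)), with the yellow edge toward world −x. The camera head is at scene ≈(346,215) and its lens looks roughly along +y.

```bash
python3 - <<'E'
from h import *
np.set_printoptions(precision=3,suppress=True)
o=manip.get_obs(); print(o['position'],R.from_quat(o['ee_rot']).as_matrix())
c,im,d=cam('wrist'); save('wrist0.png',im); print(c, R.from_quat(c['orientation']).as_matrix()); 
for n in ['scene','side']:
    P=np.load(n+'0.npz')['P'].reshape(-1,3)
    D=P-[0.53,0.26,0]; 
    m=(np.hypot(D[:,0],D[:,1])<0.085)
    for lo,hi in [(0.003,0.018),(0.018,0.03),(0.092,0.105),(0.06,0.105)]:
        q=P[m&(P[:,2]>lo)&(P[:,2]<hi)]
        if len(q)>8: print(n,lo,len(q),cv2.minAreaRect((q[:,:2]*1000).astype(np.float32)))
    m=(np.abs(P-[0.52,-0.27,0.3])<[.08,.09,.07]).all(1); q=P[m]; print('head',len(q),q.min(0),q.max(0))
    t=q[q[:,2]>0.325]; print('top',len(t))
E
```

```text
[0.625 0.    0.245] [[ 0.  1.  0.]
 [ 1. -0.  0.]
 [ 0.  0. -1.]]
{'fx': 308.31697147227806, 'fy': 308.31697147227806, 'cx': 274.0537329104975, 'cy': 211.81812234697827, 'xyz': array([0.626, 0.074, 0.374]), 'orientation': array([-0.147,  0.   ,  0.   ,  0.989])} [[ 1.    -0.001  0.   ]
 [ 0.001  0.957  0.291]
 [-0.001 -0.291  0.957]]
scene 0.003 209 ((530.7000732421875, 269.8962707519531), (101.26094055175781, 147.6329345703125), 24.449216842651367)
scene 0.018 159 ((532.7838134765625, 255.1471710205078), (72.7943115234375, 86.86668395996094), 23.417940139770508)
scene 0.092 54 ((547.427978515625, 241.17474365234375), (41.342430114746094, 36.99945831298828), 21.95462417602539)
scene 0.06 191 ((539.6687622070312, 255.96978759765625), (44.09115219116211, 72.21621704101562), 24.19883155822754)
head 1546 [ 0.48  -0.353  0.23 ] [ 0.567 -0.228  0.341]
top 288
side 0.003 488 ((527.4390869140625, 261.2909851074219), (165.01931762695312, 148.5100860595703), 23.125465393066406)
side 0.018 252 ((537.7587280273438, 262.5242004394531), (96.31637573242188, 107.94857788085938), 22.553787231445312)
side 0.092 142 ((547.3609008789062, 249.2249755859375), (38.379905700683594, 39.19396209716797), 22.04494857788086)
side 0.06 325 ((538.6613159179688, 264.2611999511719), (44.100547790527344, 71.93429565429688), 26.081077575683594)
head 632 [ 0.48  -0.33   0.231] [ 0.566 -0.219  0.344]
top 176
```

View pics/wrist0.png

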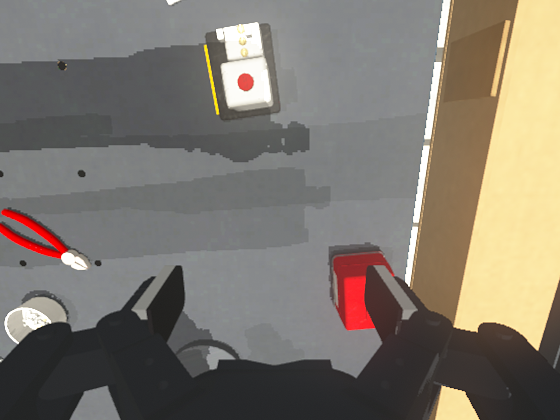

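```bash
cat > head.py <<'E'
from h import *
from scipy.optimize import least_squares
np.set_printoptions(precision=3,suppress=True)
Q=[]
for n in ['scene','side']:
    P=np.load(n+'0.npz')['P']; 
    q=P.reshape(-1,3); Q.append(q[(np.abs(q-[0.515,-0.27,0.31])<[.065,.09,.05]).all(1)])
np.savez('q.npz',a=Q[0],b=Q[1])
w=np.concatenate([np.full(len(q),1/len(q)**.5) for q in Q]); q=np.concatenate(Q)
def frame(yaw,p): # yaw: heading of look; p: pitch down
    h=np.array([np.cos(yaw),np.sin(yaw),0]); L=np.cos(p)*h-[0,0,np.sin(p)]; z=np.sin(p)*h+[0,0,np.cos(p)]
    return np.stack([-L,np.cross(z,-L),z],1)
def sdf(p,q):
    F=frame(p[3],p[4]); X=(q-p[:3])@F   # p[:3]=box centre, p[5]=box front->lens front, p[6]=barrel radius
    d=np.abs(X)-[.038,.029,.026]
    b=np.linalg.norm(np.maximum(d,0),axis=1)+np.minimum(d.max(1),0)
    r=np.hypot(X[:,1],X[:,2]-p[7])-p[6]; a=np.abs(X[:,0]+.038+p[5]/2)-p[5]/2
    c=np.hypot(np.maximum(r,0),np.maximum(a,0))+np.minimum(np.maximum(r,a),0)
    return np.minimum(b,c)
if __name__=='__main__':
  for it in range(4):
    y0=[1.7,1.9,2.1,1.8][it]
    f=lambda p:sdf(p,q)*w*1000
    s=least_squares(f,[.515,-.28,.31,y0,.3,.035,.02,0],loss='cauchy',f_scale=.1,bounds=([.4,-.4,.2,1,.1,.015,.012,-.01],[.6,-.2,.4,2.6,.6,.06,.028,.01]))
    p=s.x;L=-frame(p[3],p[4])[:,0]
    lens=p[:3]+L*(.038+p[5])+frame(p[3],p[4])[:,2]*p[7]
    e=np.abs(sdf(p,q)); print(s.cost,p,'lens',lens,'orig',lens-.065*L,'med err',np.median(e),(e<.004).mean(),len(q))
  np.save('headp.npy',p)
E
python3 head.py
```

```text
5.740918082042231 [ 0.527 -0.3    0.305  1.883  0.321  0.039  0.022  0.001] lens [ 0.505 -0.23   0.282] orig [ 0.524 -0.289  0.302] med err 0.001477009214653796 0.7943690296631473 1989
5.740903182643896 [ 0.527 -0.3    0.305  1.883  0.321  0.039  0.022  0.001] lens [ 0.505 -0.23   0.282] orig [ 0.524 -0.289  0.302] med err 0.001476599450691847 0.7948717948717948 1989
5.740903182643796 [ 0.527 -0.3    0.305  1.883  0.321  0.039  0.022  0.001] lens [ 0.505 -0.23   0.282] orig [ 0.524 -0.289  0.302] med err 0.0014765995207190082 0.7948717948717948 1989
5.740903182638245 [ 0.527 -0.3    0.305  1.883  0.321  0.039  0.022  0.001] lens [ 0.505 -0.23   0.282] orig [ 0.524 -0.289  0.302] med err 0.0014766052491472503 0.7948717948717948 1989
```

```bash
python3 -m pendant '[[0.5,-0.2,0,0,0,1.3,1],[1,-0.4,0,0,0,2.6,1],[1.5,-0.6,0,0,0,3.9,1],[2,-0.8,0,0,0,5.2,1],[2.5,-1,0,0,0,6.5,1],[3,-1.2,0,0,0,7.6,1],[3.4,-1.4,0,0,0,8.5,1],[3.7,-1.55,0,0,0,8.5,1],[3.7,-1.55,0,0,0,8.5,1],[3.7,-1.55,0,0,0,8.5,1]]'
```

```text
clock: 2.5
position: [0.548, 0.1839, 0.2453]
ee_rot: [0.982, 0.191, 0.0, 0.0]
ft_force: [-0.1, -0.2, -0.3]
grip_width: 0.999
grasp_force: 0.0
```

```bash
python3 - <<'E'
from h import *
np.set_printoptions(precision=3,suppress=True)
o=manip.get_obs(); M=R.from_quat(o['ee_rot']).as_matrix(); print(M, o['joint_pos'])
c,im,d=cam('wrist'); save('wrist1.png',im); P=cloud(c,d).reshape(-1,3); 
for r in manip.tip_of('relay_grip','wrist'): print(r)
D=P-[0.54,0.255,0]; m=np.hypot(D[:,0],D[:,1])<.06
T=P[:, :2]-[0.547,0.244]; mt=np.abs(T).max(1)<.04
for lo,hi,mm in [(0.018,0.028,m),(0.09,0.094,mt),(0.085,0.105,mt)]:
    q=P[mm&(P[:,2]>lo)&(P[:,2]<hi)]
    if len(q)>8: print(lo,len(q),cv2.minAreaRect((q[:,:2]*1000).astype(np.float32)),np.median(q,0))
E
```

```text
[[ 0.927  0.375  0.   ]
 [ 0.375 -0.927 -0.   ]
 [ 0.     0.001 -1.   ]] [-0.368  0.229 -0.041  1.59   0.01   1.322 -1.597]
{'pixel': [216.3, 177.0], 'p': 0.77}
0.018 1564 ((535.9805908203125, 258.9779357910156), (70.68424987792969, 86.84574127197266), 23.408222198486328) [0.549 0.256 0.026]
0.09 142 ((549.5179443359375, 246.5172119140625), (38.84722137451172, 36.005699157714844), 23.175689697265625) [0.563 0.239 0.093]
0.085 1714 ((549.5479736328125, 246.4479217529297), (38.97443771362305, 36.055362701416016), 23.485332489013672) [0.552 0.246 0.096]
```

View pics/wrist1.png

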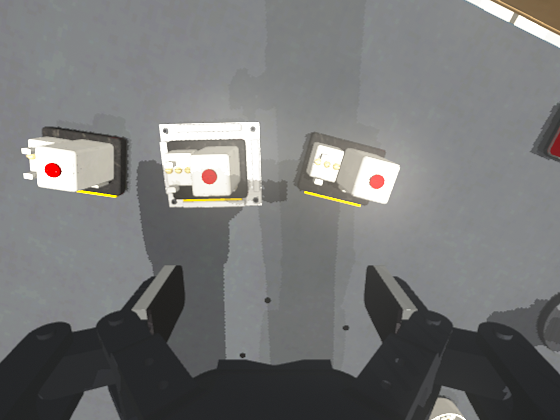

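The relay's yaw is 23.4° and the tower top is centred at (0.549, 0.2465), which agrees with the base rectangle. In the picture the relay's button is at (209,177), with spares either side at (53,170) and (376,181). Now the descent.

```bash
python3 -m pendant '[[0.25,-0.6,0,0,0,-0.1,1],[0.49,-1.15,0,0,0,-0.18,1],[0.49,-1.15,0.5,0,0,-0.18,1],[0.49,-1.15,1.1,0,0,-0.18,1],[0.49,-1.15,1.7,0,0,-0.18,1],[0.49,-1.15,2.3,0,0,-0.18,1],[0.49,-1.15,2.8,0,0,-0.18,1],[0.49,-1.15,3.15,0,0,-0.18,1],[0.49,-1.15,3.33,0,0,-0.18,1],[0.49,-1.15,3.33,0,0,-0.18,1]]' 60 && python3 -m pendant '[[0,0,0,0,0,0,0],[0,0,0,0,0,0,-0.2],[0,0,0,0,0,0,-0.5],[0,0,0,0,0,0,-1],[0,0,0,0,0,0,-1],[0,0,0,0,0,0,-1],[0,0,0,0,0,0,-1],[0,0,0,0,0,0,-1],[0,0,0,0,0,0,-1],[0,0,0,0,0,0,-1]]' 60
```

```text
clock: 3.85
position: [0.5487, 0.2476, 0.0787]
ee_rot: [0.979, 0.203, -0.0, 0.0]
ft_force: [0.2, 0.5, 0.6]
grip_width: 0.999
grasp_force: 0.0
clock: 5.1
position: [0.5492, 0.2478, 0.0796]
ee_rot: [0.979, 0.203, 0.001, -0.0]
ft_force: [-1.3, 0.6, 6.3]
grip_width: 0.446
grasp_force: 61.5
```

```bash
python3 -m pendant '[[0,0,-0.2,0,0,0,-1],[0,0,-0.6,0,0,0,-1],[0,0,-1.1,0,0,0,-1],[0,0,-1.7,0,0,0,-1],[0,0,-2.3,0,0,0,-1],[0,0,-2.9,0,0,0,-1],[0,0,-3.5,0,0,0,-1],[0,0,-4,0,0,0,-1],[0,0,-4.2,0,0,0,-1],[0,0,-4.2,0,0,0,-1]]' && cat > tgt.py <<'E'
from h import *
from head import frame
np.set_printoptions(precision=3,suppress=True)
p=np.load('headp.npy'); F=frame(p[3],p[4]); L=-F[:,0]
lens=p[:3]+L*(.038+p[5])+F[:,2]*p[7]
o=manip.get_obs(); M=R.from_quat(o['ee_rot']).as_matrix(); x=np.array(o['position'])
# relay in tool: at grasp
g=R.from_quat([0.979,0.203,0.001,0]).as_matrix(); y=np.deg2rad(23.4)
Rr=R.from_euler('z',y).as_matrix(); pr=np.array([.536,.2588,.004]); tg=np.array([.5492,.2478,.0796])
A=g.T@Rr; a=g.T@(pr-tg)
Rt=np.stack([L,-F[:,1],F[:,2]],1)
for back in [.18,.13]:
    pt=lens+back*L-Rt@np.array([-.014,-.0165,.058])
    Mt=Rt@A.T; xt=pt-Mt@a
    print(back,'tcp',xt,'tool shift',M.T@(xt-x)/.05,'turn',R.from_matrix(M.T@Mt).as_rotvec()/np.deg2rad(8))
    W=Rt@Rr.T@np.eye(3)
q=M@A; print('now face in head',F.T@(x+M@(a+A@np.array([-.014,-.0165,.058]))-(lens-.065*L)), o['joint_pos'])
E
python3 tgt.py
```

```text
clock: 6.35
position: [0.5486, 0.2474, 0.2887]
ee_rot: [0.979, 0.203, 0.0, 0.0]
ft_force: [0.4, -0.4, -3.5]
grip_width: 0.444
grasp_force: 60.8
0.18 tcp [ 0.443 -0.043  0.235] tool shift [-4.243  4.49   1.078] turn [ -1.684  -1.852 -10.465]
0.13 tcp [ 0.458 -0.088  0.251] tool shift [-4.334  5.434  0.762] turn [ -1.684  -1.852 -10.465]
now face in head [-0.484  0.167  0.128] [-0.44   0.264 -0.074  1.458  0.02   1.421 -1.676]
```

```bash
python3 -m pendant '[[-0.2,0.2,0.05,-0.08,-0.09,-0.5,-1],[-0.7,0.7,0.15,-0.25,-0.28,-1.6,-1],[-1.2,1.3,0.3,-0.45,-0.5,-2.8,-1],[-1.7,1.8,0.43,-0.67,-0.74,-4.2,-1],[-2.2,2.4,0.55,-0.88,-0.97,-5.5,-1],[-2.8,2.9,0.7,-1.1,-1.2,-6.8,-1],[-3.3,3.5,0.83,-1.3,-1.43,-8.1,-1],[-3.8,4,0.96,-1.5,-1.65,-9.3,-1],[-4.1,4.35,1.05,-1.63,-1.8,-10.1,-1],[-4.24,4.49,1.08,-1.68,-1.85,-10.46,-1]]' && python3 - <<'E'
from h import *
exec(open('tgt.py').read())
ims=[]
for n in ['scene','side','wrist']:
    c,im,d=cam(n); save(n+'2.png',im); np.savez(n+'2.npz',P=cloud(c,d),d=d)
    for t in ['lens','relay_face','relay_back','relay_grip']:
        for r in manip.tip_of(t,n)[:2]:
            print(n,t,round(r['p'],2),np.round(r['pixel']))
    ims.append(im[:,:,::-1])
a=cv2.resize(ims[0][150:270,230:390],None,fx=2.5,fy=2.5,interpolation=2)
b=cv2.resize(ims[1][90:250,240:360],None,fx=3,fy=3,interpolation=2)
w=cv2.resize(ims[2],(400,300))
o=np.zeros((600,770,3),np.uint8); o[:300,:400]=a;o[300:600,:400]=w;o[:480,405:765]=b; cv2.imwrite('pics/c2.png',o)
E
```

```text
clock: 7.6
position: [0.442, -0.0441, 0.2332]
ee_rot: [0.58, 0.799, -0.094, 0.127]
ft_force: [-0.7, 1.2, -3.1]
grip_width: 0.446
grasp_force: 61.0
0.18 tcp [ 0.443 -0.043  0.235] tool shift [ 0.003  0.033 -0.036] turn [-0.019 -0.006  0.011]
0.13 tcp [ 0.458 -0.088  0.251] tool shift [-0.997  0.031 -0.039] turn [-0.019 -0.006  0.011]
now face in head [-0.245 -0.002 -0.002] [-0.215 -0.114 -0.024  2.014  0.334  1.238 -0.035]
scene lens 0.9 [323. 216.]
scene relay_face 0.95 [267. 214.]
scene relay_back 0.72 [258. 217.]
scene relay_grip 0.68 [263. 207.]
side lens 0.96 [300. 144.]
side lens 0.66 [296. 133.]
side relay_face 0.81 [312. 184.]
side relay_face 0.56 [289. 353.]
side relay_back 0.96 [316. 192.]
side relay_grip 0.69 [316. 186.]
side relay_grip 0.57 [279. 311.]
wrist relay_back 0.73 [273. 231.]
wrist relay_grip 0.63 [276. 291.]
```

View pics/c2.png

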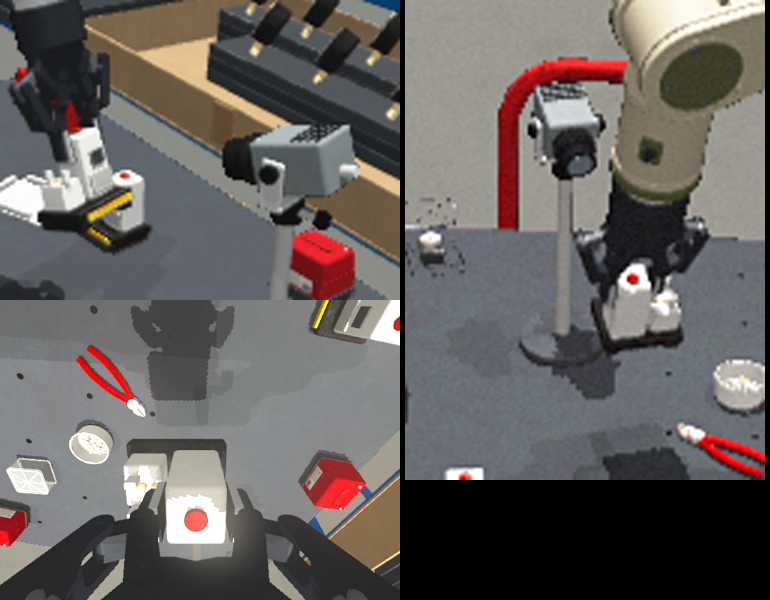

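The relay is held square in the pads with its window facing the lens. In the wrist view the tower is centred and there is clear space around it. I'll check the fitted points by projecting them onto the network pixels.

```bash
python3 - <<'E'
exec(open('tgt.py').read())
def proj(n,X):
    c=manip.get_calibration(n); q=R.from_quat(c['orientation']).as_matrix().T@(X-np.array(c['xyz'])); return [c['cx']+c['fx']*q[0]/-q[2], c['cy']+c['fy']*q[1]/q[2]]
pts={'lens':lens}
for k,v in dict(face=[-.014,-.0165,.058],back=[.028,-.0165,.058],grip=[.007,-.0165,.08]).items(): pts[k]=x+M@(a+A@np.array(v))
for n in ['scene','side','wrist']: print(n,{k:np.round(proj(n,v),0) for k,v in pts.items()})
E
```

```text
0.18 tcp [ 0.443 -0.043  0.235] tool shift [-0.002 -0.005  0.   ] turn [-0.002 -0.005 -0.005]
0.13 tcp [ 0.458 -0.088  0.251] tool shift [-1.002 -0.005 -0.002] turn [-0.002 -0.005 -0.005]
now face in head [-0.245  0.    -0.   ] [-0.216 -0.113 -0.026  2.01   0.333  1.24  -0.038]
scene {'lens': array([323., 213.]), 'face': array([269., 213.]), 'back': array([258., 213.]), 'grip': array([261., 206.])}
side {'lens': array([298., 145.]), 'face': array([312., 185.]), 'back': array([315., 195.]), 'grip': array([314., 186.])}
wrist {'lens': array([274., 524.]), 'face': array([275., 302.]), 'back': array([275., 229.]), 'grip': array([275., 289.])}
```

Everything agrees to within a few pixels, so I'm advancing 50 mm along the line of sight.

```bash
python3 -m pendant '[[-0.1,0,0,0,0,0,-1],[-0.25,0,0,0,0,0,-1],[-0.4,0,0,0,0,0,-1],[-0.6,0,0,0,0,0,-1],[-0.8,0,0,0,0,0,-1],[-0.93,0,0,0,0,0,-1],[-1,0,0,0,0,0,-1],[-1,0,0,0,0,0,-1],[-1,0,0,0,0,0,-1],[-1,0,0,0,0,0,-1]]' && python3 - <<'E'
exec(open('tgt.py').read())
for n in ['scene','side']:
    c,im,d=cam(n); P=cloud(c,d).reshape(-1,3); save(n+'3.png',im)
    # visible relay surface points in the head frame
    org=lens-.065*L; X=(P-org)@F
    m=(np.abs(X-[-.215,0,0])<[.035,.03,.025]).all(1); print(n,m.sum(),np.percentile(X[m],[2,50,98],axis=0))
    for t in ['relay_face','lens','relay_back']: print(t,[(r['pixel'],round(r['p'],2)) for r in manip.tip_of(t,n)[:1]])
a=cv2.imread('pics/scene3.png')[150:270,230:390]; b=cv2.imread('pics/side3.png')[90:250,240:360]
o=np.zeros((480,780,3),np.uint8); o[:300,:400]=cv2.resize(a,(400,300)); o[:,405:765]=cv2.resize(b,(360,480)); cv2.imwrite('pics/c3.png',o)
E
```

```text
clock: 9.6
position: [0.458, -0.0877, 0.2504]
ee_rot: [0.581, 0.798, -0.093, 0.128]
ft_force: [0.2, -0.1, -3.2]
grip_width: 0.452
grasp_force: 61.0
0.18 tcp [ 0.443 -0.043  0.235] tool shift [ 0.993 -0.005  0.   ] turn [-0.002 -0.005 -0.002]
0.13 tcp [ 0.458 -0.088  0.251] tool shift [-0.007 -0.005 -0.002] turn [-0.002 -0.005 -0.002]
now face in head [-0.195  0.    -0.   ] [-0.171 -0.103  0.037  1.967  0.336  1.237  0.074]
scene 311 [[-0.225 -0.028 -0.024]
 [-0.196 -0.016  0.001]
 [-0.189  0.015  0.024]]
relay_face [([282.9, 213.3], 0.75)]
lens [([320.4, 212.4], 0.67)]
relay_back [([271.3, 215.4], 0.72)]
side 173 [[-0.24  -0.029 -0.024]
 [-0.234  0.002 -0.002]
 [-0.209  0.025  0.024]]
relay_face [([306.6, 173.0], 0.76)]
lens [([297.7, 141.9], 0.64)]
relay_back [([313.4, 182.4], 0.65)]
```

View pics/c3.png

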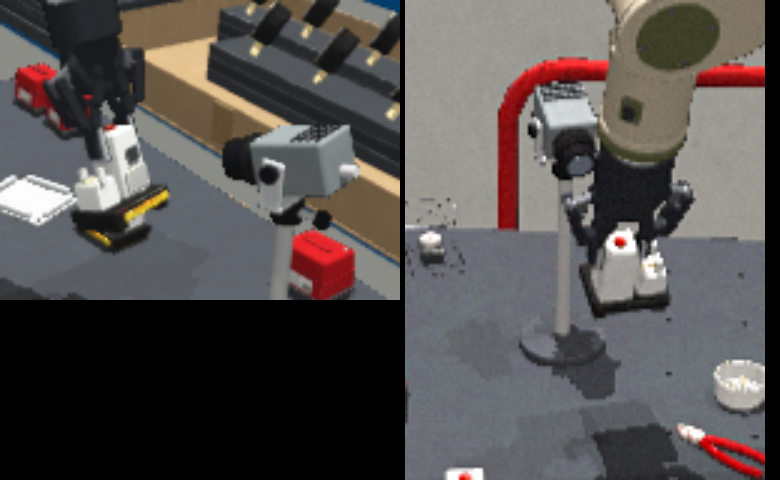

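The relay is in front of the lens: its face is at scene ≈(283,213) and the lens at (320,212). It is tilted to match, with measured face x ≈ −0.196 and back ≈ −0.235 in the head frame, and the arm is still. Handing in.

```bash
python3 -c "
from workcell import manip
print(manip.hand_in())"
```

```text
the job is handed in; nothing more can be done
None
```

I handed the job in with the relay held still in the grip, its windowed face about 130 mm from the lens, centred, square and right way up by my measurements; the hand-in returned no verdict.

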